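Latch a tool case and hold it up to the packing-bench scanner

TASK

Flip both yellow latches of the blue case fully shut while it stands on the bench, and only then pick the case up and hold it in the air in front of the scanner: upright, its label squarely facing the scanner's window, centred on the window and about 12 cm away from it. Keep the case clear of everything else, do not bump the scanner or shift the other things on the bench, and finish while still holding the case steady there; do not put it down.

Things in the scene. Friction and masses are not known exactly. Their poses are not given: they have to be found in the camera images.
- case_center (a point): Centre of the blue plastic tool case (loose, about 0.5 to 0.8 kg), 70 mm above its underside. The case stands upright on the bench on its narrow hinge side: 62 mm thick along its x axis, 230 mm long along y, 140 mm high along z (up), handle and latches on top. Its +x face carries the label.
- case_handle (a point): Middle of the rigid black handle bar on top of the case, 173 mm above the case's underside and 33 mm above its top face. The bar runs along the case's y, 96 mm long, 16 mm thick (along x), 16 mm high; 25 mm of free space under it; posts at both ends, the middle 70 mm is free. Axes are the case's.
- case_label (a point): Centre of the white bar-code label on the case's +x face, 70 mm above the underside and 32 mm in front of the case's mid-plane; the label is 90 mm long (y) and 56 mm high (z). Axes are the case's: +x points out of the label.
- latch_left_hinge (a point): Middle of the hinge pin of the left latch: 20 mm behind the case's mid-plane (at -x), 78 mm to +y of its middle, 4 mm above its top face. The pin lies along the case's y. Fixed to the case, axes are the case's.
- latch_right_hinge (a point): The same for the right latch, 78 mm to -y of the middle of the case.
- latch_left_lip (a point): Free end of the left latch, a yellow flap 30 mm wide, 4 mm thick and 38 mm long from the pin; this point is 36 mm from the pin. Its axes turn with the flap: x from pin to free end.
- latch_right_lip (a point): The same for the right latch.
- latch_left (a joint): Angle of the left latch, rad: 0 = shut, lying flat across the top seam towards the case's +x with its lip over the catch; grows as it opens, about 1.57 standing straight up, up to 2.2 leaning back to -x. Light friction hinge (about 0.3 N at the free end): it stays where it is left and does not snap.
- latch_right (a joint): The same for the right latch.
- scanner_window (a point): Centre of the dark upright window on the front of the grey bar-code scanner. -x of its axes points straight out of the window, level; z is up. The scanner head is 82 mm wide and 92 mm high, centred on the window, with a hood that stands 10 mm forward of the window at its top edge; it is clamped on an upright pole 67 mm behind the window, pole 248 mm high, on a round foot of 62 mm radius fixed to the bench. The head's height differs from run to run.
- tray: Orange open tray of small black caps, 110 (x) by 150 (y) by 50 mm high, loose; origin under its centre. Leave it alone.
- tape: Roll of brown packing tape lying flat, 100 mm across, 48 mm high, loose; origin under its centre. Leave it alone.
- knife: Yellow safety knife lying flat, 135 mm long (x), 22 mm wide, 19 mm high, loose; origin under its centre. Leave it alone.
Not all that is in view belongs to the job. Of the things that look like the part that bears scanner_window, the smaller one is meant.

How it is judged:
On the way, in this order (a step that is already met when the one before it is completed fails the run):
1. both latches are shut while the case stands on the bench (value of joint each of latch_left, latch_right below 0.1 rad and height (world z) of case_center below 0.08 m and angle between case_center's own z axis and vertical below 0.1 rad), for 0.2 s.
2. the case is lifted clear of the bench in the gripper (height (world z) of case_center above 0.11 m and contact force between case and the fingers above 2 N), for 0.2 s.
At the end, for the whole second after the job is handed in: The gripper holds the case still (under 20 mm/s), carried by nothing else; both latches are shut (under 0.1 rad); the label faces the scanner's window at 95 to 145 mm, its centre within 20 mm sideways and in height of the window's centre, square to it and upright within 0.14 rad (value of joint each of latch_left, latch_right below 0.1 rad and x of case_label in the frame of scanner_window between -0.145 and -0.095 m and y of case_label in the frame of scanner_window between -0.02 and 0.02 m and z of case_label in the frame of scanner_window between -0.02 and 0.02 m and angle between the x axis of case_label and the x axis of scanner_window, either way round below 0.14 rad and x of scanner_window in the frame of case_label above 0.05 m and angle between case_label's own z axis and vertical below 0.14 rad and contact force between case and the fingers above 2 N and contact force between case and table below 0.1 N and contact force between case and tray below 0.1 N and contact force between case and scanner below 0.1 N and linear speed of case below 0.02 m/s and angular speed of case below 0.1 rad/s); the arm keeps its last pose, push and grip.
It fails at once if the case is lifted with a latch open (height (world z) of case_center above 0.09 m and value of joint any of latch_left, latch_right above 0.15 rad).
It fails at once if the scanner is bumped (contact force between scanner and anything else above 2 N).
It fails at once if the case is knocked over (angle between case_center's own z axis and vertical above 0.6 rad).
It fails at once if the tray, tape or knife is shifted (distance of any of tray, tape, knife from where it was at the start of the episode above 0.02 m).
It also fails if it takes over 54 s, if anything falls off the work surface, if the arm or the gripper's body presses on something with over 40 N, if the wrist force passes 120 N, or if a joint passes its speed limit or range.

ROBOT

A 7-joint arm with a two-finger parallel gripper is mounted at the origin on the work surface. World frame = base frame: x ahead of the robot, y to its left, z up, the work surface at z = 0. Lengths are in m, angles in rad, forces in N, time in s.
With the tool pointing down it reaches from about 0.4 to 0.875 m from the base axis. Payload 19.3 kg.
Tool frame: the origin (TCP) lies midway between the tips of the shut fingers; the grasp point (between the pads) lies 19 mm behind it; z points along the fingers, y is the line along which they close (so a half turn about z gives the same grasp; the last joint's range is limited). The gripper opens to 85 mm and grips with 20 to 120 N. Pads are 22 mm wide; open, the fingers measure 114 mm over their backs; the gripper's body (76 mm by 85 mm) begins 54 mm behind the grasp point. The pads swing forward as they close: fully open they stand 13 mm farther back than shut.
Start: joints at [-1.346, 0.521, -0.036, 1.599, 0.021, 1.021, -0.113], TCP at [0.182, 0.598, 0.231] pointing down, gripper open.
Joint ranges: [-2.91, 2.91], [-0.3, 2.13], [-1.5, 1.42], [0.17, 2.43], [-1.26, 4.41], [0.16, 1.93], [-2.52, 2.52]. Speed limits (rad/s): [1.89, 1.89, 2.39, 2.39, 3.01, 3.01, 3.01].

INTERFACE

Orientations are given as a unit quaternion [x, y, z, w].
In Python, from bench import manip, effector, kin, capture, ticket gives the robot as it stands. The module is installed in compiled form; this text tells all that it offers. Calls block until the motion is done:
- manip.move_ptp(position, orientation): joint-space move of the TCP to a pose.
- manip.line_to(position, frame=None, vel=0.15): straight line of the TCP; frame=None keeps the orientation; vel is the mean speed in m/s.
- manip.move_j(angles): joint-space move.
- effector.command_gripper(opening, force=None): opening from 0.0 (shut) to 1.0 (fully open); force is the grip in N (None keeps the last); returns when the fingers have stopped.
- manip.dwell(seconds).
- kin.ik(position, orientation): joint angles nearest the present ones, or None.
- manip.get_obs(): the state.
- capture(name): name is "scene" or "top" or "wrist"; returns a dict with "frame" (480x640x3 uint8, red, green, blue), "fx", "fy", "cx", "cy" (pixels), "distortion" ([k1, k2, p1, p2, k3] as OpenCV has them; the pictures are not rectified), "origin" and "orientation" of the camera in the world; the wrist camera has in their place "tool_from_camera" (4x4, takes a point from camera to tool coordinates, whose origin is the TCP and whose axes are the flange's). Camera axes: x right, y up, looking along -z (the intrinsics and any distortion apply to the point x, -y, -z); pixel columns grow to the right and rows downward; lengths in m; the calibration is good to about 2 mm. A picture is of the moment at which its call begins: read the wrist's pose just before it. There is no depth.
A pose or a line that the arm cannot do raises manip.PlanningError and nothing moves.
- ticket.sign_off(): hands the job in; it is judged then, once.
The state is a dict: "time_s": time; "qpos": joint angles; "qd": joint speeds; "effort": joint torques, N m; "position": TCP position; "eef_rot": TCP orientation; "wrist_force": force on the tool from outside, world axes, zero at the start; "wrist_torque": the same for the moment, N m; "grip_width": opening from 0.0 (shut) to 1.0 (fully open); "grasp_force": force on a finger pad.
Only numpy, scipy, OpenCV 4.12 (cv2) and the standard library are available. Lean on these libraries where they do the work, as an engineer would, in place of code of your own. Each camera call takes 0.05 s, during which the arm holds its last target. There are 200 camera calls.

## Working session

There is one attempt and no reset: what is moved stays moved. The work goes in short steps, each a Python script; the robot and the scene stay as the last script left them, time stands still between calls to the robot, and variables do not carry over. Pictures are saved under pics/ and viewed, at most 10 in all, crops included, and the job is handed in when it is done.

```bash
mkdir -p pics
cat > h.py <<'E'
import numpy as np, cv2
from scipy.spatial.transform import Rotation as R
from bench import manip, effector, kin, capture, ticket
def cam(c):
    if "origin" in c: return np.array(c["origin"]), R.from_quat(c["orientation"]).as_matrix()
def K(c): return np.array([[c["fx"],0,c["cx"]],[0,c["fy"],c["cy"]],[0,0,1.]]), np.array(c["distortion"],float)
def ray(c,uv):
    k,d=K(c); o,M=c["o"],c["M"]
    p=cv2.undistortPoints(np.array([[uv]],float),k,d)[0,0]
    v=M@np.array([p[0],-p[1],-1.]); return o,v/np.linalg.norm(v)
def onz(c,uv,z):
    o,v=ray(c,uv); return o+v*(z-o[2])/v[2]
def proj(c,P):
    k,d=K(c); q=(np.atleast_2d(P)-c["o"])@c["M"]; q=q*[1,-1,-1]
    return cv2.projectPoints(q,np.zeros(3),np.zeros(3),k,d)[0][:,0]
def tri(*cu):
    A=0;b=0
    for c,uv in cu:
        o,v=ray(c,uv); Q=np.eye(3)-np.outer(v,v); A=A+Q; b=b+Q@o
    return np.linalg.solve(A,b)
def shot(name,fn):
    s=manip.get_obs(); c=capture(name)
    if "origin" in c: c["o"]=np.array(c["origin"]); c["M"]=R.from_quat(c["orientation"]).as_matrix()
    else:
        T=np.eye(4);T[:3,:3]=R.from_quat(s["eef_rot"]).as_matrix();T[:3,3]=s["position"]
        T=T@np.array(c["tool_from_camera"]); c["o"]=T[:3,3]; c["M"]=T[:3,:3]
    cv2.imwrite("pics/"+fn+".png",c["frame"][:,:,::-1]); np.save("pics/"+fn+".npy",c,allow_pickle=True); return c
def load(fn): return np.load("pics/"+fn+".npy",allow_pickle=True).item()
E
python3 - <<'E'
from h import *
for n in("scene","top","wrist"):
    c=shot(n,n+"0"); print(n,c["fx"],c["distortion"],c["o"].round(3),c["M"].round(2).tolist())
s=manip.get_obs();print({k:np.round(v,3) for k,v in s.items()})
E
```

```text
scene 531.5898790001106 [0.05414059 0.         0.         0.         0.        ] [ 1.496 -0.464  1.09 ] [[0.36, -0.66, 0.66], [0.93, 0.27, -0.25], [-0.01, 0.7, 0.71]]
top 535.442214150316 [0.02362254 0.         0.         0.         0.        ] [ 0.457 -0.123  1.271] [[0.03, 0.99, -0.14], [-1.0, 0.03, -0.01], [-0.0, 0.14, 0.99]]
wrist 359.94261576035575 [0.00687914 0.         0.         0.         0.        ] [0.117 0.618 0.373] [[0.29, -0.92, -0.26], [0.96, 0.28, 0.08], [-0.0, -0.27, 0.96]]
{'time_s': np.float64(0.15), 'qpos': array([-1.346,  0.522, -0.036,  1.6  ,  0.021,  1.021, -0.113]), 'qd': array([-0.001, -0.002, -0.001, -0.001,  0.001,  0.001, -0.002]), 'effort': array([ 1.0000e-03, -9.2738e+01,  1.9800e+00, -3.7005e+01,  1.8000e-02,
        7.0000e-03,  0.0000e+00]), 'position': array([0.182, 0.598, 0.231]), 'eef_rot': array([ 0.147,  0.989, -0.   , -0.   ]), 'wrist_force': array([ 0.085,  0.012, -0.446]), 'wrist_torque': array([-0.034, -0.012, -0.014]), 'grasp_force': np.float64(0.0), 'grip_width': np.float64(1.002)}
```

View pics/scene0.png

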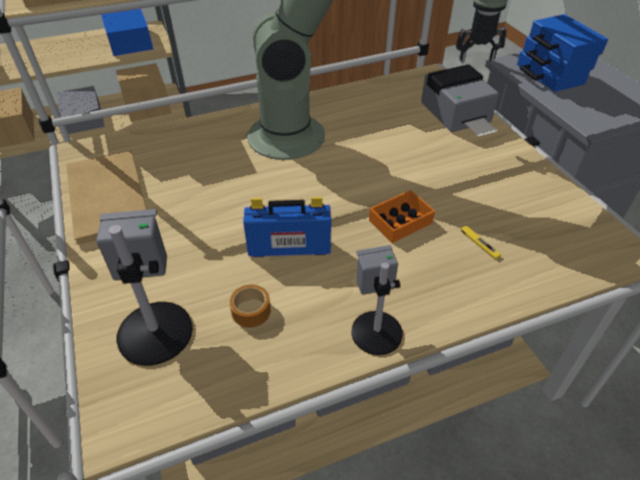

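View pics/top0.png

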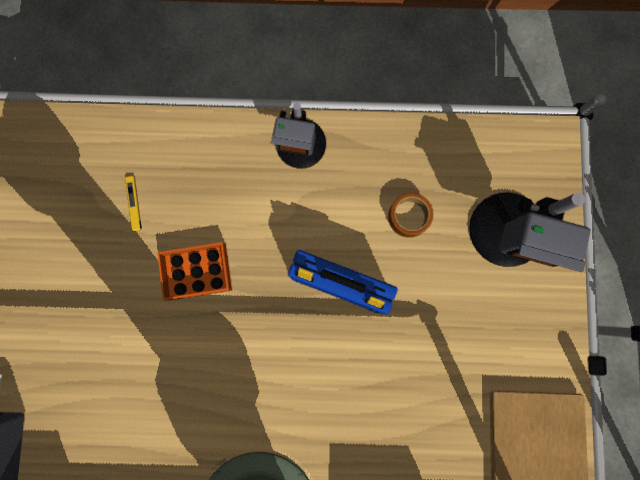

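Scene view: the blue case is at (288,228) with its label facing the scene camera at (289,240). Both yellow latches (257,204 and 316,203) are open. The tape is at (250,305), the tray at (402,215) and the knife at (482,243).

There are two scanner candidates: the large one at scene (132,245) / top (550,240), and the small one at scene (377,270) / top (295,135). The small one is meant. I'll confirm it in enlarged crops.

Run:
```python
import cv2,numpy as np
s=cv2.imread("pics/scene0.png");t=cv2.imread("pics/top0.png")
f=lambda im,x,y,w,h,k:cv2.resize(im[y:y+h,x:x+w],None,fx=k,fy=k,interpolation=cv2.INTER_CUBIC)
# crop A: scene case 235..345 x190..265 (x7 ->770x525)
a=f(s,238,190,100,74,8)
cv2.imwrite("pics/a.png",a[:592])
# crop B: top: case 280..405,245..320 (x6=750x450) 
b=f(t,283,245,120,74,6.5); cv2.imwrite("pics/b.png",b)
c=np.hstack([f(s,345,240,65,115,5),f(t,260,95,75,115,5)]);cv2.imwrite("pics/c.png",c);print(a.shape,b.shape,c.shape)
```

```text
(592, 800, 3) (481, 780, 3) (575, 700, 3)
```

View pics/a.png

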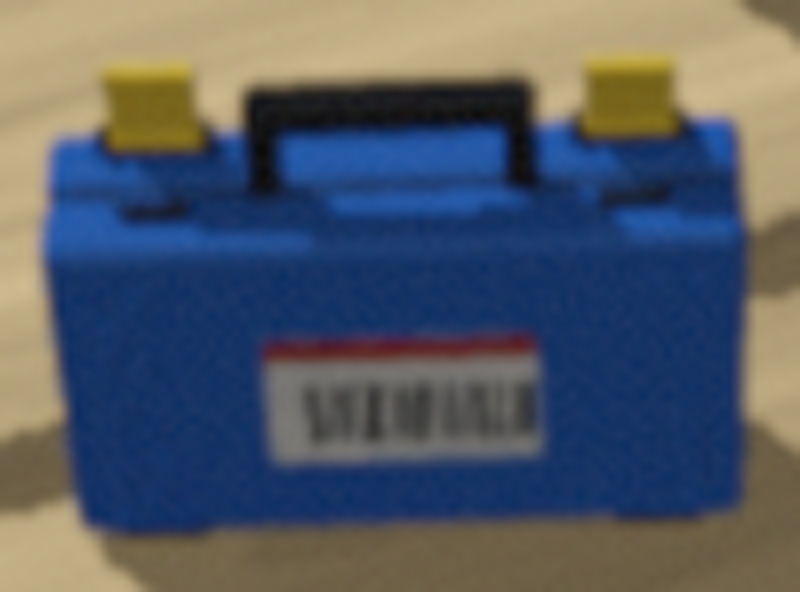

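View pics/b.png

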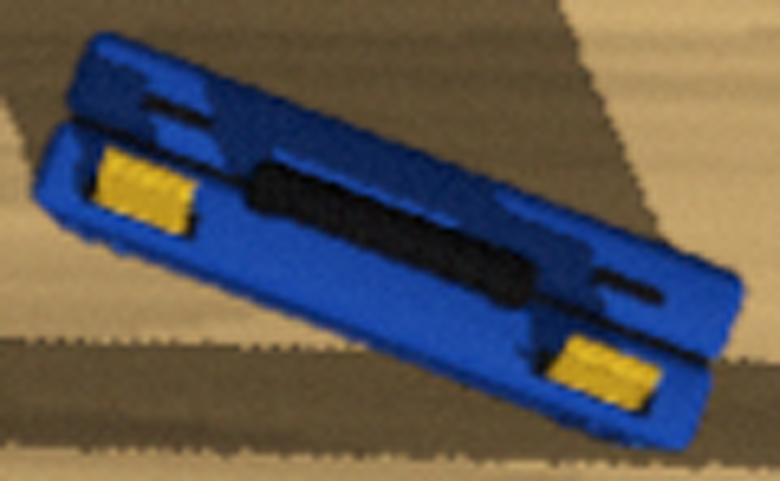

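View pics/c.png

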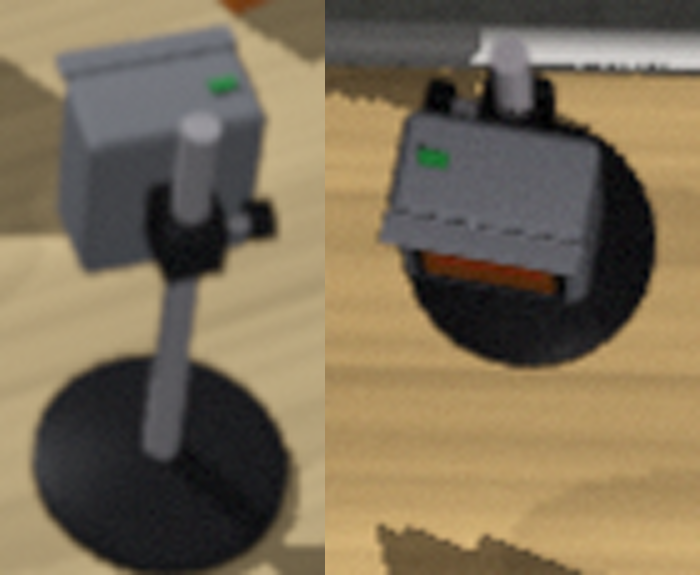

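The case crop shows the label corners at about (262,340)–(545,467), the handle bar on top and both latches standing roughly upright. The scanner crop shows the small scanner (the one meant): pole top at scene (385,265), and its window (reddish strip in the top view) facing the robot. Next I fit both poses.

```bash
cat > fit.py <<'E'
from h import *
from scipy.optimize import least_squares
S=load("scene0");T=load("top0")
A=lambda x,y:(238+x/8-.44,190+y/8-.44)
B=lambda x,y:(283+x/6.5-.42,245+y/6.5-.42)
C=lambda x,y:(345+x/5-.4,240+y/5-.4)
D=lambda x,y:(260+(x-325)/5-.4,95+y/5-.4)
def W(p,q): # pose x,y,yaw
    c,s=np.cos(p[2]),np.sin(p[2]); q=np.atleast_2d(q)
    return np.c_[p[0]+c*q[:,0]-s*q[:,1],p[1]+s*q[:,0]+c*q[:,1],q[:,2]]
mm=1e-3
obs=[(S,A(262,342),(32,-45,98)),(S,A(538,336),(32,45,98)),(S,A(545,457),(32,45,42)),(S,A(272,467),(32,-45,42)),
 (S,A(248,93),(8,-48,181)),(S,A(531,86),(8,48,181)),
 (T,B(262,162),(8,48,181)),(T,B(245,207),(-8,48,181)),(T,B(537,262),(8,-48,181)),(T,B(520,306),(-8,-48,181))]
def res(p): return np.concatenate([proj(c,W(p,np.array(q)*mm))[0]-uv for c,uv,q in obs])
f=least_squares(res,[.55,-.15,-.25],loss="soft_l1");p=f.x
if __name__=="__main__":
    print("case",p,np.abs(res(p)).reshape(-1,2).round(1).tolist())
    # latch: free edge in both views
    for nm,y,e1,e2,t in (("L",78,(585,60),(675,58),None),("R",-78,(103,66),(190,64),None)):
        def lp(a,yy,r=38): return W(p,np.array([(-20+r*np.cos(a),y+yy,144+r*np.sin(a))])*mm)
        g=least_squares(lambda a:np.concatenate([proj(S,lp(a[0],-15))[0]-A(*e1),proj(S,lp(a[0],15))[0]-A(*e2)]),[1.5])
        print(nm,g.x,g.fun.round(1))
        for r in(0,38): print("  top pred",[((proj(T,lp(g.x[0],yy,r))[0]-(283,245)+.42)*6.5).round() for yy in(15,-15)])
    print("case bottom handle world",W(p,np.array([0,0,.165])))
# scanner: px,py (window), yaw, zc, depth
    so=[(S,C(58,55),(-10,-41,46)),(S,C(233,32),(-10,41,46)),(S,C(265,115),('d',41,46)),(S,C(92,150),('d',-41,46)),(S,C(90,270),('d',-41,-46)),
     (T,D(383,241),(-10,41,46)),(T,D(578,277),(-10,-41,46)),(T,D(413,110),('d',41,46)),(T,D(600,147),('d',-41,46)),
     (S,C(200,122),('p',)),(T,D(510,50),('p',)),(S,C(160,460),('b',))]
    def pts(v,q):
        if q[0]=='p': return W(v,[[.067,0,.248]])
        if q[0]=='b': return W(v,[[.067,0,.012]])
        x=v[4] if q[0]=='d' else q[0]*mm
        return W(v,[[x,q[1]*mm,v[3]+q[2]*mm]])
    rs=lambda v:np.concatenate([proj(c,pts(v,q))[0]-uv for c,uv,q in so])
    g=least_squares(rs,[.75,-.1,-.1,.18,.05],loss="soft_l1")
    print("scanner",g.x,rs(g.x).reshape(-1,2).round(1).tolist())
    np.save("pose.npy",np.r_[p,g.x])
    print("tray,tape,knife",onz(T,(195,271),.05),onz(T,(411,215),.048),onz(T,(133,202),.019),"foot",onz(T,(300,141),.01))
E
python3 fit.py
```

```text
case [ 0.51683998 -0.1696276  -0.32481469] [[0.4, 0.2], [0.0, 0.4], [0.4, 1.0], [0.5, 0.8], [1.2, 1.8], [1.0, 1.2], [0.8, 0.7], [0.9, 0.3], [1.3, 0.3], [1.3, 1.0]]
L [1.26897993] [-0.2  0.1  0.2 -0.1]
  top pred [array([ 96., 199.]), array([183., 231.])]
  top pred [array([104., 158.]), array([193., 191.])]
R [1.40504799] [-0.5  0.1  0.3 -0.1]
  top pred [array([550., 367.]), array([639., 400.])]
  top pred [array([568., 346.]), array([659., 380.])]
case bottom handle world [[ 0.51683998 -0.1696276   0.165     ]]
scanner [ 0.79400065 -0.05628877 -0.15950719  0.1747124   0.04448466] [[-0.8, 0.4], [-0.3, -0.9], [1.1, 0.3], [-0.8, -0.4], [-2.6, 2.1], [-1.0, -0.6], [-0.3, -0.5], [-1.7, 0.2], [0.3, 0.0], [0.1, 1.3], [0.1, 0.4], [0.0, -1.5]]
tray,tape,knife [0.53644833 0.16240311 0.05      ] [ 0.68033166 -0.32945553  0.048     ] [0.69830954 0.32660439 0.019     ] foot [ 0.86266083 -0.06492735  0.01      ]
```

```bash
cat >> h.py <<'E'
try: P=np.load("pose.npy"); case=P[:3]; scan=P[3:]
except Exception: pass
def cw(p,q):
    c,s=np.cos(p[2]),np.sin(p[2]); return np.array([p[0]+c*q[0]-s*q[1],p[1]+s*q[0]+c*q[1],q[2]])
def ori(yaw,sg):  # tool y along sg*case x, z down
    y=sg*np.array([np.cos(yaw),np.sin(yaw),0]); z=np.array([0,0,-1.]); return R.from_matrix(np.c_[np.cross(y,z),y,z]).as_quat()
E
python3 - <<'E'
from h import *
tgt=scan[:2]+R.from_euler('z',scan[2]).as_matrix()[:2,:2]@[-.152,0]; print(tgt,scan)
for sg in(1,-1):
    for q in((-62,78,260),(-62,-78,260),(0,0,156)):
        print(sg,np.round(kin.ik(cw(case,np.array(q)/1e3),ori(case[2],sg)),2))
    print(sg,'end',np.round(kin.ik([*tgt,.26],ori(scan[2],sg)),2))
E
```

```text
[ 0.64393019 -0.03214636] [ 0.79400065 -0.05628877 -0.15950719  0.1747124   0.04448466]
1 [-0.59  0.36  0.81  1.94 -0.31  0.97  0.05]
1 [-0.31  0.38  0.88  1.95 -0.35  0.98  0.41]
1 [-0.38  0.67  0.87  1.92 -0.66  0.87  0.51]
1 end [-0.45  0.61  0.65  1.54 -0.4   1.13  0.13]
-1 [ 0.95  0.54 -1.27  1.87  0.56  1.16  2.3 ]
-1 [-0.5   0.56  1.24  1.95 -0.61  1.07 -2.46]
-1 [-0.52  0.9   1.22  1.92 -0.98  1.09 -2.34]
-1 end [ 0.66  0.83 -1.28  1.47  0.8   1.42  2.34]
```

Run:
```python
from h import *
effector.command_gripper(0.0,40)
print(manip.get_obs()["time_s"])
manip.move_ptp(cw(case,[-.065,.078,.25]),ori(case[2],1))
c=shot("wrist","w1"); s=manip.get_obs(); print(s["time_s"],s["position"],s["grip_width"])
im=cv2.imread("pics/w1.png")
pts=[(x,y,z) for y in(63,93,-63,-93) for x,z in[(-20,144)]]+[(8*a,b*48,181) for a in(1,-1) for b in(1,-1)]+[(31,115,140),(-31,115,140),(31,-115,140),(-31,-115,140)]
for a,y in((1.27,78),(1.405,-78)): pts+=[(-20+38*np.cos(a),y+d,144+38*np.sin(a)) for d in(-15,15)]
for q in pts:
    u=proj(c,cw(case,np.array(q)/1e3))[0]; print(q,u.round())
    cv2.circle(im,tuple(int(v) for v in u.round()),3,(255,0,255),1)
cv2.imwrite("pics/w1o.png",im)
```

```text
0.9167
3.575 [ 0.48033044 -0.07429274  0.24990418] -0.000995777300151882
(-20, 63, 144) [384. 255.]
(-20, 93, 144) [386. 214.]
(-20, -63, 144) [376. 400.]
(-20, -93, 144) [375. 430.]
(8, 48, 181) [436. 296.]
(8, -48, 181) [424. 420.]
(-8, 48, 181) [411. 296.]
(-8, -48, 181) [402. 420.]
(31, 115, 140) [459. 182.]
(-31, 115, 140) [371. 182.]
(31, -115, 140) [432. 447.]
(-31, -115, 140) [361. 447.]
(np.float64(-8.741326828837888), 63, np.float64(180.2938325122183)) [411. 273.]
(np.float64(-8.741326828837888), 93, np.float64(180.2938325122183)) [414. 227.]
(np.float64(-13.728563972566606), -93, np.float64(181.47891527450884)) [391. 470.]
(np.float64(-13.728563972566606), -63, np.float64(181.47891527450884)) [393. 437.]
```

View pics/w1o.png

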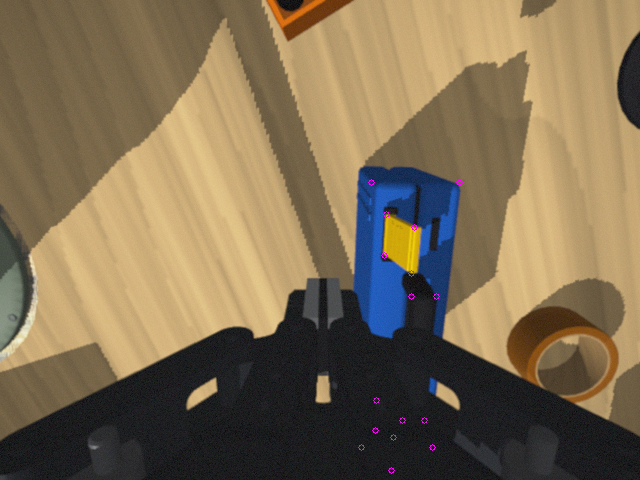

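The wrist view agrees with the fit: left flap corners predicted at (411,273)/(414,227) sit on the yellow flap. Shutting the left latch now.

```bash
cat >> h.py <<'E'
def shut(y):
    L=lambda x,z,v:manip.line_to(cw(case,[x/1e3,y/1e3,z/1e3]),vel=v)
    L(-60,168,.15); L(-2,168,.07); L(5,158,.05); L(5,150,.04)
    f0=manip.get_obs()["wrist_force"]
    for z in np.arange(149,142,-.7):
        L(5,z,.02); s=manip.get_obs(); df=s["wrist_force"]-f0
        if df[2]>6: break
    print("z",z,s["position"],"df",df.round(1),s["time_s"])
    L(5,200,.15)
E
python3 - <<'E'
from h import *
shut(78)
manip.line_to(cw(case,[-.06,.078,.21]),vel=.2)
manip.line_to(cw(case,[-.065,-.078,.21]),vel=.25)
c=shot("top","t1");s=shot("scene","s1")
a=cv2.imread("pics/s1.png")[180:275,235:345];b=cv2.imread("pics/top0.png")
print(manip.get_obs()["time_s"])
cv2.imwrite("pics/s1c.png",cv2.resize(a,None,fx=6,fy=6,interpolation=2))
E
```

```text
z 146.20000000000005 [ 0.54686192 -0.09742238  0.14688308] df [-2.6  0.3 15.2] 7.2417
9.1
```

View pics/s1c.png

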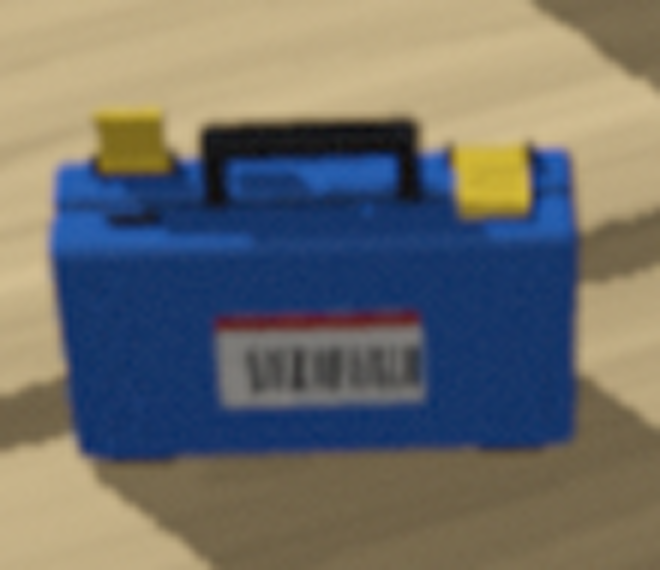

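The left latch is flat (yellow flap at crop (492,180)), contact was hard at z≈0.147, and the case has not moved. Doing the right latch next, then grasping the handle.

Run:
```python
from h import *
shut(-78)
manip.line_to(cw(case,[0,0,.23]),vel=.2)
effector.command_gripper(1.0,80)
s=shot("scene","s2"); t=shot("top","t2")
a=cv2.imread("pics/s2.png")[180:275,235:345]
cv2.imwrite("pics/s2c.png",cv2.resize(a,None,fx=6,fy=6,interpolation=2))
for y in(78,-78):
  for ang in(0,.1,.2):
    print(y,ang,[((proj(s,cw(case,[-.02+.038*np.cos(ang),(y+d)/1e3,.146+.038*np.sin(ang)]))[0]-(235,180)+.42)*6).round() for d in(-15,15)])
print(manip.get_obs()["time_s"])
```

```text
z 146.20000000000005 [ 0.4970157  -0.24535088  0.14684917] df [-2.5  2.3 13.8] 12.5
78 0 [array([460., 206.]), array([529., 203.])]
78 0.1 [array([459., 199.]), array([529., 197.])]
78 0.2 [array([459., 192.]), array([529., 189.])]
-78 0 [array([ 97., 221.]), array([167., 218.])]
-78 0.1 [array([ 97., 214.]), array([167., 211.])]
-78 0.2 [array([ 96., 207.]), array([166., 204.])]
14.4583
```

View pics/s2c.png

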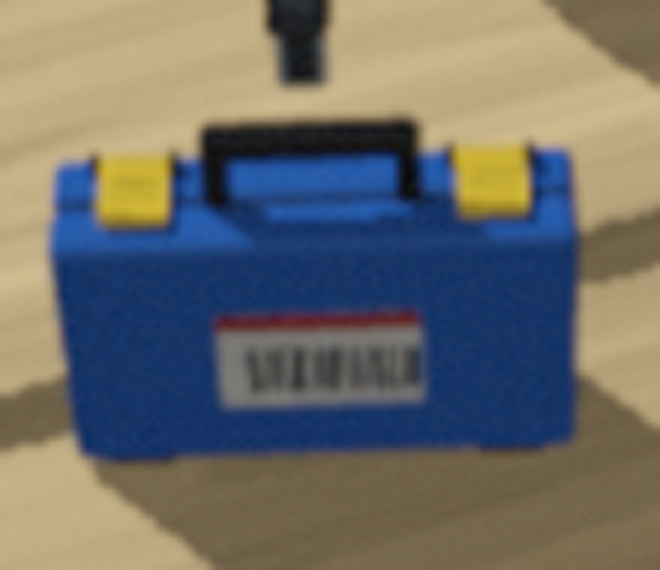

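Both flaps are flat: their free edges are at crop rows ~215 and ~225, past the predicted shut rows and away from open. Now I grasp, lift, and carry to a stand-off pose.

Run:
```python
from h import *
manip.line_to(cw(case,[0,0,.155]),vel=.1)
effector.command_gripper(0.0,90)
s=manip.get_obs(); print(s["grip_width"],s["grasp_force"],s["wrist_force"].round(1),s["time_s"])
manip.line_to(cw(case,[0,0,.165]),vel=.04); manip.dwell(.2)
s=manip.get_obs(); print(s["grip_width"],s["grasp_force"],s["wrist_force"].round(1))
if s["grasp_force"]>10:
    z=.155+scan[3]-.07
    manip.line_to(cw(case,[0,0,z]),vel=.1); manip.dwell(.3)
    manip.move_ptp(cw(scan,[-.212,0,z]),ori(scan[2],1)); manip.dwell(.5)
s=manip.get_obs(); print(s["position"],s["grasp_force"],s["wrist_force"].round(1),s["wrist_torque"].round(2),s["time_s"])
shot("scene","s3"); shot("top","t3")
f=lambda n,x,y,w,h,k:cv2.resize(cv2.imread(f"pics/{n}.png")[y:y+h,x:x+w],None,fx=k,fy=k,interpolation=2)
cv2.imwrite("pics/m3.png",np.hstack([f("s3",270,150,150,150,2.66),f("t3",230,90,150,150,2.66)]))
```

```text
0.17062965532045946 89.18932914733887 [ 1.3 -1.   5.1] 16.0083
0.16273165370552475 87.86570191383362 [-0.2  0.9 -7.1]
[ 0.58466734 -0.02278363  0.25974457] 87.83689498901367 [ 0.4 -0.1 -7.6] [ 0.07 -0.02 -0.01] 19.2
```

View pics/m3.png

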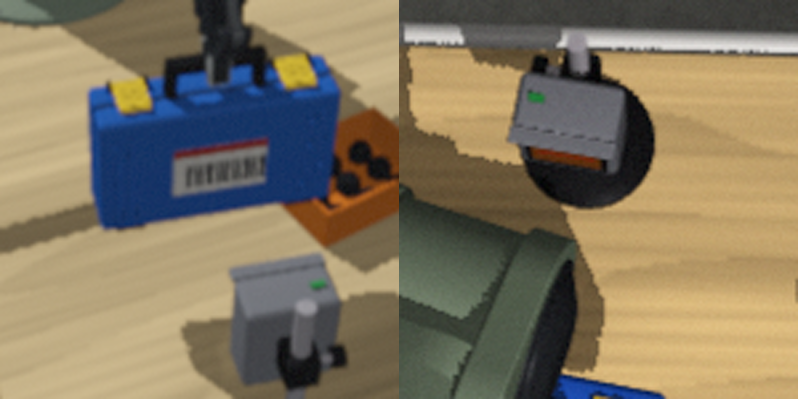

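The case hangs level in the gripper with both latches shut, the label at crop (220,167) and the tray clear. I compare the label with its prediction, then make the final approach.

Run:
```python
from h import *
c=load("s3"); s=manip.get_obs(); pos=np.array(s["position"])
p=[pos[0],pos[1],scan[2]]; dz=pos[2]-.155
obs=[(270+x/2.66-.3,150+y/2.66-.3) for x,y in((172,153),(268,138),(268,182),(172,196))]
for o,(y,z) in zip(obs,((-45,98),(45,98),(45,42),(-45,42))):
    print(np.round(o,1),proj(c,cw(p,[.032,y/1e3,z/1e3+dz]))[0].round(1))
manip.line_to(cw(scan,[-.152,0,.155+scan[3]-.07]),vel=.06); manip.dwell(.8)
s=manip.get_obs(); print(s["position"],s["grasp_force"],s["wrist_force"].round(1),s["time_s"])
shot("scene","s4"); shot("wrist","w4")
f=lambda n,x,y,w,h,k:cv2.resize(cv2.imread(f"pics/{n}.png")[y:y+h,x:x+w],None,fx=k,fy=k,interpolation=2)
cv2.imwrite("pics/m4.png",np.hstack([f("s4",280,160,130,140,3),f("w4",0,0,640,480,.629)[:302].copy() if 0 else cv2.copyMakeBorder(f("w4",0,0,640,480,.64),0,420-307,0,0,0)]))
```

```text
[334.4 207.2] [335.3 206.9]
[370.5 201.6] [370.5 201.4]
[370.5 218.1] [369.1 217.7]
[334.4 223.4] [334.9 223.1]
[ 0.64392708 -0.03219096  0.25970751] 87.84941911697388 [ 0.1  0.3 -6.8] 21.25
```

View pics/m4.png

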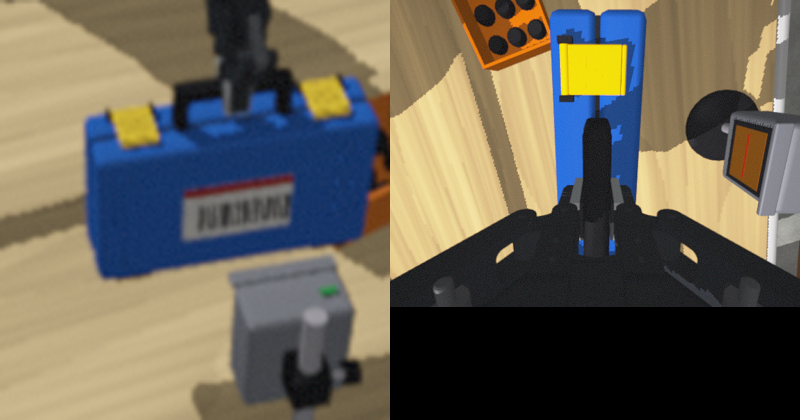

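The label matches its prediction to about 1 px. The wrist camera sees the window (orange pane centred near (747,158) in the composite), so I check that against the scanner fit.

Run:
```python
from h import *
c=load("w4"); s=load("s0") if 0 else load("scene0")
u=(np.array([747,158])-[390,0])/.64; W=cw(scan,[0,0,scan[3]])
print(u,proj(c,W)[0], "depth",((W-c["o"])@c["M"]))
for q in((-.01,.041,.046),(-.01,-.041,.046),(0,.041,-.046),(0,-.041,-.046)):
    print(q,(proj(c,cw(scan,[q[0],q[1],scan[3]+q[2]]))[0]*.64+[390,0]).round(0))
s=manip.get_obs(); print(s["qd"].round(4),s["time_s"])
```

```text
[557.8125 246.875 ] [552.8542328  241.99626282] depth [ 0.15131253 -0.00497361 -0.23723462]
(-0.01, 0.041, 0.046) [776. 122.]
(-0.01, -0.041, 0.046) [757. 214.]
(0, 0.041, -0.046) [726. 110.]
(0, -0.041, -0.046) [716. 175.]
[-0.0003 -0.0009 -0.0011  0.0006  0.0009 -0.0002 -0.0003] 21.35
```

The predicted window centre is within 5 px (about 3 mm) of the observed one, and the arm is still. Handing in.

```bash
python3 -c "
from h import *
print(ticket.sign_off())"
```

```text
the job is handed in; nothing more can be done
None
```

I shut both latches with the case on the bench, then lifted it; I handed in at about 21 s of the 54 s, with the gripper holding it still in front of the small scanner, label facing the window about 12 cm away and centred to within a few millimetres by my camera estimate. The sign-off gave no pass or fail result.

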